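# Objective lens from a tilt-out bin

### The arm

A 7-joint arm with a two-finger parallel gripper is mounted at the origin on the work surface. World frame = base frame: x ahead of the robot, y to its left, z up, the work surface at z = 0. Lengths are in mm, angles in rad, forces in N, time in s.
With the tool pointing down it reaches from about 400 to 850 mm from the base axis. Payload 4.5 kg.
Tool frame: the origin (TCP) lies midway between the tips of the shut fingers; the grasp point (between the pads) lies 19 mm behind it; z points along the fingers, y is the direction in which the jaws open and shut (so a half turn about z gives the same grasp; the last joint's range is limited). The gripper opens to 85 mm and grips with 20 to 120 N. Pads are 22 mm wide; open, the fingers measure 114 mm over their backs; the gripper's body (76 mm by 85 mm) begins 54 mm behind the grasp point. The pads swing forward as they close: fully open they stand 13 mm farther back than shut.
Start: joints at [-1.256, 0.689, -0.195, 1.565, 0.157, 0.902, -0.215], TCP at [173.182, 600.551, 231.317] pointing down, gripper open.
Joint ranges: [-3.01, 3.01], [-0.46, 2.08], [-1.47, 1.51], [0.13, 2.56], [-1, 4.14], [0.04, 2.09], [-2.66, 2.66]. Speed limits (rad/s): [2.57, 2.57, 3.14, 3.14, 3.14, 3.14, 3.14].

### API

Orientations are given as a unit quaternion [w, x, y, z].
In Python, from station import * gives the robot as it stands.
- The arm moves only by the tool carry_out, never from a script. Its argument "steps" is a list of rows, each an object with "linear": the shift along the world's x, y, z in units of 100 mm (1.0 is 100 mm), a list of three; "delta_rot": the turn, a rotation vector about the world's x, y, z in units of 180 degrees (1.0 is 180 degrees), a list of three; "claw": the closure, from -1 (fully open) to 1 (shut). A call has 1 to 20 rows; each row is the pose to reach, as a shift and turn from the pose commanded when the call began, turning the shorter way round; what a row does not reach only later rows make up. A row lasts 1/12 s, in which the tool goes at most 41.7 mm and 7.16 degrees, less where a joint would pass 70% of its speed; a pose out of reach is approached as far as the arm can. A call with a number of a shift or a turn outside -1 to 1 is refused whole. A call with a gripper value outside its range is refused whole. The fingers move at their own pace and stop on an object; "grip_force" is the grip in N (left out, the last holds). Time passes only in rows, so rows that repeat a pose let the fingers close. It gives the time, the measured TCP pose, the force and the opening at its end, in the units of the state.
- observe(): the state, without advancing time (a new reading comes with each control period).
- capture(name): name is "scene" or "top" or "wrist"; returns the picture (420x560x3 uint8, red, green, blue); there is no depth.
- camera_model(name): a dict with "intrinsics" (3x3 intrinsics, pixels), "rvec" (rotation vector, rad) and "tvec" (3), from world to camera coordinates, as OpenCV has them. Camera axes: x right, y down, z forward; pixel columns grow to the right and rows downward; lengths in mm; the calibration is good to about 2 mm. The wrist camera is an equidistant fisheye: a pixel r from the principal point sees the ray r / f radians off the axis. A picture is of the moment at which its call begins: read the wrist's pose just before it. camera_model takes no time and is no camera call; for the wrist camera it gives the pose at the moment of the call.
- sign_off(): hands the job in, once; it reports no verdict.
The state is a dict: "clock": time; "q": joint angles; "qd": joint speeds; "effort": joint torques, N m; "tool_pos": TCP position; "tool_rot": TCP orientation; "force": force on the tool from outside, world axes, zero at the start; "moment": the same for the moment, N m; "width": finger opening in mm.
Only numpy, scipy, OpenCV 4.12 (cv2) and the standard library are available. Lean on these libraries where they do the work, as an engineer would, in place of code of your own. Each camera call takes 0.05 s, during which the arm holds its last target. There are 200 camera calls.

### The job

Tilt the bin with the blue front fully forward on its pivot, take the blue-banded objective lens out of the back of it, and lower it (do not drop it) into the groove of the V-shaped lens rest, lying along the groove about mid-way. The blue bin may stay tilted; leave the green bin shut.

Things in the scene. Friction and masses are not known exactly. Their poses are not given: they have to be found in the camera images.
- blue_lip (a point): Middle of the top inner edge of the target bin's blue front panel (4 thick, 142 wide); tilts with it. Axes: x to the bin's back, y along its width, z up the panel. Pivot axis along y, 110 mm below along z. Tilts towards -x (robot) to a stop at 1.05 rad; stiff hinge stays put, 4-7 N at the edge. Push from inside, from above: empty front compartment 80 mm deep, 134 wide, floor 106 mm below.
- blue_lens_mid (a point): Centre of the blue-banded steel objective, 28 mm diameter, 46 long (ends 20 diameter), axis y along the bin's width, about 0.1 kg. In the bin's back, behind a 30 mm divider (82 mm behind the panel), before a 12 mm lip. Bin fully tilted, it rolls onto the divider, open from above, in a V of floor and divider: hold it by its ends; tips 22 wide can go 7 mm below its centre.
- rest_seat (a point): Where the lens centre lies when seated in the fixed lens rest: black 90 degree V groove on an aluminium base 86 x 110 mm. Groove along y of this frame, 110 mm long, open at both ends; z up. The point is 34 mm over the bench, half-way along, 20 mm above the bottom of the V; the V's top edges are 45 mm over the bench, 62 mm apart. Fingertips 22 wide can go 8 mm below the point.
- green_bin (a joint): Tilt (rad) of the other bin, green front, with a green-banded lens: 0 shut, 1.05 fully forward; leave shut. Both bins sit in grey housings of one make: side plates 154 mm apart inside; a fixed clear hood 132-138 mm over the bench (edge strip to 144) covers the bin from 74 mm behind the pivot back. A fully tilted bin's lens centre lies about 36 mm behind the pivot and 115 mm over the bench.
Mind the look-alikes: they are no part of the job. Leave any turquoise look-alike of the part that bears blue_lens_mid alone.

How it is judged (in metres and radians):
On the way, in this order (a step that is already met when the one before it is completed fails the run):
1. the blue bin is tilted well forward (over 45 degrees) (angle between blue_lip's own z axis and vertical above 0.79 rad), for 0.2 s.
2. the blue-banded lens is brought down into the groove by the gripper (still within reach of the fingers, not dropped) (horizontal distance between blue_lens_mid and rest_seat below 0.035 m and z of blue_lens_mid in the frame of rest_seat below 0.015 m and distance between the grasp point and blue_lens_mid below 0.05 m), for 0.1 s.
At the end, for the whole second after the job is handed in: The blue-banded lens lies released in the groove of the rest: its centre within 12 mm across, 30 mm along and 8 mm in height of the seat point, its axis within 10 degrees of the groove; the green bin is shut (under 0.2 rad). The blue bin may stay tilted (x of blue_lens_mid in the frame of rest_seat between -0.012 and 0.012 m and y of blue_lens_mid in the frame of rest_seat between -0.03 and 0.03 m and z of blue_lens_mid in the frame of rest_seat between -0.008 and 0.008 m and angle between the y axis of blue_lens_mid and the y axis of rest_seat, either way round below 0.18 rad and value of joint green_bin below 0.2 rad); the robot touches nothing.
It fails at once if the green bin is tilted (value of joint green_bin above 0.2 rad).
It also fails if it takes over 54 s, if anything falls off the work surface, if the arm or the gripper's body presses on something with over 40 N, if the wrist force passes 120 N, or if a joint passes its speed limit or range.

## Working session

There is one attempt and no reset: what is moved stays moved. The work goes in short steps, Python scripts to look and compute and a tool call to move; the robot and the scene stay as the last step left them, time stands still between calls to the robot, and variables do not carry over. Pictures are saved under pics/ and viewed, about 8 in all and at most 12, crops included, and the job is handed in when it is done.

Besides the shell and the picture viewer there is one more tool, called after "Call:" as a command line: name --argument value ..., lists and objects as JSON in quotes. carry_out: Moves the arm, as the interface text tells. Its arguments: {"type":"object","properties":{"steps":{"type":"array"},"grip_force":{"type":"number"}},"required":["steps"]}

```bash
mkdir -p pics
python3 - <<'E'
from station import *
import cv2
s=observe();print({k:s[k] for k in('clock','tool_pos','tool_rot','force','width')})
for n in("scene","top"):
    cv2.imwrite(f"pics/{n}1.png",cv2.cvtColor(capture(n),cv2.COLOR_RGB2BGR)); 
    m=camera_model(n);print(n,m)
E
```

```text
{'clock': 0.0, 'tool_pos': array([173.04629458, 599.87704768, 230.45595916]), 'tool_rot': array([-6.22029567e-05,  1.39852560e-01,  9.90171888e-01, -9.43444016e-04]), 'force': array([-0.51440227, -0.01215375,  0.2092734 ]), 'width': 85.57263029305219}
scene {'intrinsics': array([[451.52733615,   0.        , 285.28824396],
       [  0.        , 451.52733615, 213.50315565],
       [  0.        ,   0.        ,   1.        ]]), 'rvec': array([ 1.69486295,  1.89285054, -0.76799555]), 'tvec': array([  92.38811388, -359.35864504, 1373.68202813])}
top {'intrinsics': array([[412.56556024,   0.        , 279.8563492 ],
       [  0.        , 412.56556024, 203.64288986],
       [  0.        ,   0.        ,   1.        ]]), 'rvec': array([ 1.97484492, -2.19898868,  0.28522135]), 'tvec': array([ 46.04032307, 609.03533597, 630.8133338 ])}
```

View pics/scene1.png

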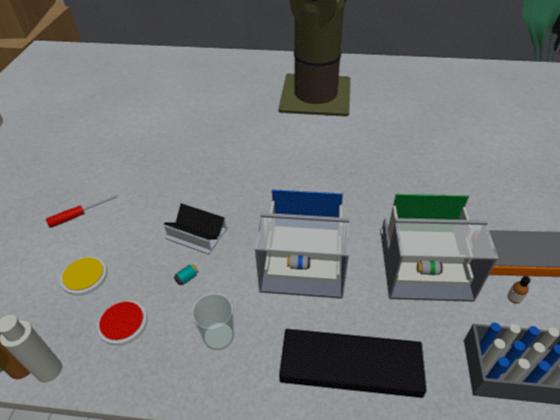

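View pics/top1.png

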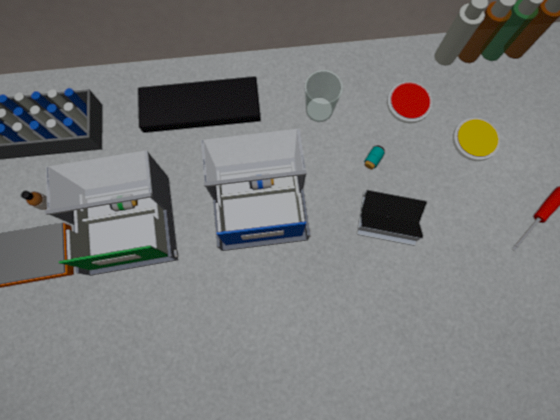

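The scene view shows the blue bin at about (305,240), the green bin at (430,245), the rest at (197,228) and the turquoise decoy at (187,273). In the top view the blue bin is at (257,190), the rest at (392,217) and the decoy at (375,156). I'll enlarge these areas.

Run:
```python
import cv2,numpy as np
s=cv2.imread('pics/scene1.png');t=cv2.imread('pics/top1.png')
def c(im,x,y,w,h,W,H):
    o=cv2.resize(im[y:y+h,x:x+w],(W,H),interpolation=cv2.INTER_CUBIC)
    for i in range(0,w,10): cv2.line(o,(i*W//w,0),(i*W//w,8 if i%50 else 16),(0,0,255),1); cv2.putText(o,str(x+i),(i*W//w,18),0,.3,(0,0,255),1)
    for i in range(0,h,10): cv2.line(o,(0,i*H//h),(8,i*H//h),(0,0,255),1); cv2.putText(o,str(y+i),(0,i*H//h+4),0,.3,(0,0,255),1)
    return o
A=np.vstack([c(s,250,180,100,75*100//75,400,400)[:400],c(s,160,200,80,40,400,200)])
B=np.vstack([c(t,200,160,120,90,400,300),c(t,350,180,80,60,400,300)])
cv2.imwrite('pics/z1.png',np.hstack([A,B]))
```

```text
(no output)
```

View pics/z1.png

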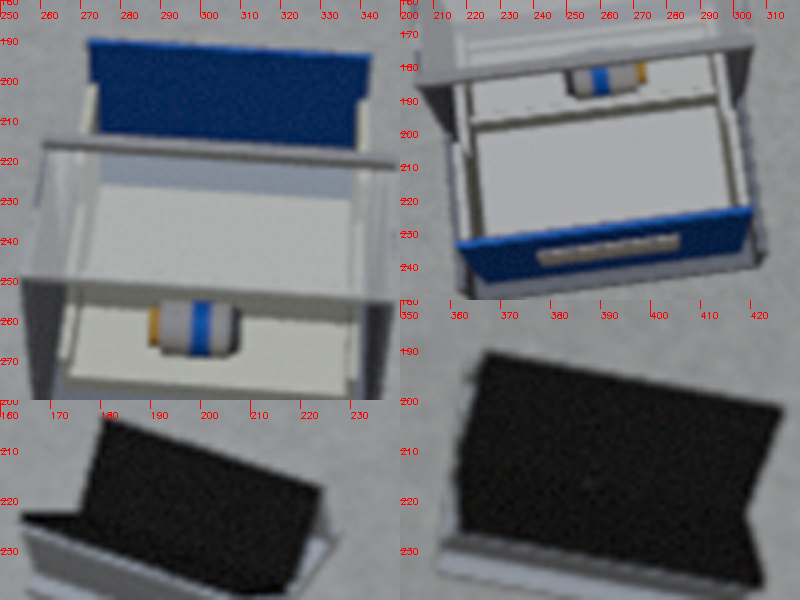

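The zoom shows the corners of the panel's top edge, the lens and the V edges. Next step is triangulating them.

```bash
cat > h.py <<'E'
from station import *
import cv2,numpy as np
def P(n):
    m=camera_model(n);R=cv2.Rodrigues(np.array(m['rvec']))[0];return m['intrinsics']@np.c_[R,m['tvec']]
def tri(s,t):
    X=cv2.triangulatePoints(P('scene'),P('top'),np.array(s,float).reshape(2,1),np.array(t,float).reshape(2,1))[:,0];return X[:3]/X[3]
def onz(n,uv,z):
    p=P(n);H=np.c_[p[:,0],p[:,1],p[:,2]*z+p[:,3]];x=np.linalg.solve(H,[uv[0],uv[1],1]);return x[:2]/x[2]
def proj(n,X):
    x=P(n)@np.r_[X,1];return x[:2]/x[2]
E
python3 - <<'E'
from h import *
np.set_printoptions(precision=1,suppress=True)
def f(k,s,t):
    X=tri(s,t);print(k,X,'err',proj('scene',X)-s,proj('top',X)-t);return X
a=f('lipR',(272.6,190.8),(305.6,222.3));b=f('lipL',(342.8,194.6),(217.1,232.2));print(np.linalg.norm(a-b),(a+b)/2,np.degrees(np.arctan2(*(b-a)[[0,1]])))
f('lens',(298.7,262.2),(260.3,183.8))
V=[f('rR',(180.6,203.6),(422,237.6)),f('rL',(224.4,217.4),(361.4,226.6)),f('fR',(164.4,222.6),(426.6,201.6)),f('fL',(218,239.4),(367.4,190.4))]
print(np.mean(V,0))
for n,L in(('scene',[(180.6,203.6),(224.4,217.4),(164.4,222.6),(218,239.4)]),('top',[(422,237.6),(361.4,226.6),(426.6,201.6),(367.4,190.4)])):
    Z=np.array([onz(n,u,45) for u in L]);print(n,Z.tolist(),Z.mean(0),[np.linalg.norm(Z[i]-Z[j]) for i,j in((0,1),(2,3),(0,2),(1,3))])
print(proj('top',[0,0,0]))
E
```

```text
lipR [562.6 -53.  128.7] err [-0.9 -0.1] [-1.3  0.3]
lipL [561.5  86.4 130.5] err [-0.8  0. ] [-1.3  0.2]
139.46810730129252 [562.1  16.7 129.6] -0.4541390635878745
lens [663.6  11.4  35.4] err [-0. -0.] [-0.1  0. ]
rR [ 531.6 -265.6   39.1] err [-0. -0.] [-0.  0.]
rL [ 562.8 -160.4   39.1] err [-0.4 -0.1] [-0.6  0.1]
fR [ 594.8 -283.6   43.8] err [-0.6 -0.2] [-0.8  0.2]
fL [ 626.6 -169.6   42.8] err [-5.1 -1.1] [-6.7  1.3]
[ 578.9 -219.8   41.2]
scene [[537.146137234958, -262.9077652299121], [568.1943637930328, -157.63526808483738], [596.1683287047815, -281.705292052828], [630.1506823623948, -157.89833259039727]] [ 582.9 -215. ] [np.float64(109.7555967937914), np.float64(128.3859944520549), np.float64(61.94324903134116), np.float64(61.95687704849523)]
top [[530.771551717121, -263.5400139815712], [561.8378662842096, -160.1699870913553], [594.7730906058218, -284.62555317814144], [627.1187353874013, -181.60060984119005]] [ 578.6 -222.5] [np.float64(107.93738166207874), np.float64(107.98323798589375), np.float64(67.38543569149034), np.float64(68.70853995184146)]
[310. 602.]
```

Results:
- **Blue lip:** about (562, 17, 130), bin yaw about 0.5°, so the pivot is at z≈20.
- **Lens once tilted:** should lie near (598, 11, 115).
- **Rest centre:** about (582, −221), with its groove direction about −16.5° from y.

I'll move over the front compartment in stages.

Call:
carry_out --steps '[{"linear":[0.7,-1,0],"delta_rot":[0,0,0.045],"claw":1},{"linear":[0.7,-1,0],"delta_rot":[0,0,0.045],"claw":1},{"linear":[0.7,-1,0],"delta_rot":[0,0,0.045],"claw":1},{"linear":[0.7,-1,0],"delta_rot":[0,0,0.045],"claw":1}]'

```text
clock: 0.43
tool_pos: [250.3, 491.5, 230.4]
tool_rot: [0.002, 0.075, 0.997, -0.005]
force: [-0.1, -0.7, -0.7]
width: 38.7
```

Call:
carry_out --steps '[{"linear":[0.7,-1,0],"delta_rot":[0,0,0.045],"claw":1},{"linear":[0.7,-1,0],"delta_rot":[0,0,0.045],"claw":1},{"linear":[0.7,-1,0],"delta_rot":[0,0,0.045],"claw":1},{"linear":[0.7,-1,0],"delta_rot":[0,0,0.045],"claw":1}]'

```text
clock: 0.77
tool_pos: [319.1, 391.4, 230.4]
tool_rot: [0.001, 0.005, 1.0, -0.005]
force: [0.6, -0.9, -0.5]
width: 0.0
```

Call:
carry_out --steps '[{"linear":[0.75,-1,0],"delta_rot":[0,0,0],"claw":1},{"linear":[0.75,-1,0],"delta_rot":[0,0,0],"claw":1},{"linear":[0.75,-1,0],"delta_rot":[0,0,0],"claw":1},{"linear":[0.75,-1,0],"delta_rot":[0,0,0],"claw":1}]'

```text
clock: 1.1
tool_pos: [394.0, 291.0, 230.6]
tool_rot: [0.001, 0.007, 1.0, -0.004]
force: [0.4, -0.7, -0.4]
width: -0.0
```

Call:
carry_out --steps '[{"linear":[0.75,-1,0],"delta_rot":[0,0,0],"claw":1},{"linear":[0.75,-1,0],"delta_rot":[0,0,0],"claw":1},{"linear":[0.75,-1,0],"delta_rot":[0,0,0],"claw":1},{"linear":[0.75,-1,0],"delta_rot":[0,0,0],"claw":1}]'

```text
clock: 1.43
tool_pos: [468.6, 191.1, 230.6]
tool_rot: [0.001, 0.007, 1.0, -0.003]
force: [-1.0, -1.3, 0.7]
width: 0.3
```

Call:
carry_out --steps '[{"linear":[0.7,-1,0],"delta_rot":[0,0,0],"claw":1},{"linear":[0.7,-1,0],"delta_rot":[0,0,0],"claw":1},{"linear":[0.7,-1,0],"delta_rot":[0,0,0],"claw":1},{"linear":[0.7,-1,0],"delta_rot":[0,0,0],"claw":1}]'

```text
clock: 1.77
tool_pos: [537.8, 91.2, 230.6]
tool_rot: [0.001, 0.006, 1.0, -0.003]
force: [0.4, -0.7, -0.1]
width: -0.1
```

Call:
carry_out --steps '[{"linear":[0.64,-0.83,0],"delta_rot":[0,0,0],"claw":1},{"linear":[0.64,-0.83,0],"delta_rot":[0,0,0],"claw":1},{"linear":[0.64,-0.83,0],"delta_rot":[0,0,0],"claw":1},{"linear":[0.64,-0.83,0],"delta_rot":[0,0,0],"claw":1},{"linear":[0.64,-0.83,0],"delta_rot":[0,0,0],"claw":1}]'

```text
clock: 2.18
tool_pos: [597.4, 16.8, 230.6]
tool_rot: [-0.0, 0.001, 1.0, -0.0]
force: [0.5, 0.3, -0.1]
width: 0.3
```

Call:
carry_out --steps '[{"linear":[0,0,-0.35],"delta_rot":[0,0,0],"claw":1},{"linear":[0,0,-0.7],"delta_rot":[0,0,0],"claw":1},{"linear":[0,0,-0.9],"delta_rot":[0,0,0],"claw":1},{"linear":[0,0,-1],"delta_rot":[0,0,0],"claw":1}]'

```text
clock: 2.52
tool_pos: [594.1, 19.8, 128.4]
tool_rot: [-0.003, -0.002, 1.0, 0.0]
force: [-0.4, 0.3, -0.7]
width: 0.1
```

Call:
carry_out --steps '[{"linear":[0,0,-0.1],"delta_rot":[0,0,0],"claw":1},{"linear":[0,0,-0.2],"delta_rot":[0,0,0],"claw":1},{"linear":[0,0,-0.3],"delta_rot":[0,0,0],"claw":1},{"linear":[0,0,-0.4],"delta_rot":[0,0,0],"claw":1},{"linear":[0,0,-0.4],"delta_rot":[0,0,0],"claw":1}]'

```text
clock: 2.93
tool_pos: [596.3, 17.5, 89.8]
tool_rot: [-0.001, -0.001, 1.0, -0.0]
force: [0.1, 0.1, -0.6]
width: 0.0
```

Call:
carry_out --steps '[{"linear":[-0.1,0,0],"delta_rot":[0,0,0],"claw":1},{"linear":[-0.2,0,0],"delta_rot":[0,0,0],"claw":1},{"linear":[-0.3,0,0],"delta_rot":[0,0,0],"claw":1},{"linear":[-0.36,0,-0.01],"delta_rot":[0,0,0],"claw":1},{"linear":[-0.42,0,-0.02],"delta_rot":[0,0,0],"claw":1},{"linear":[-0.5,0,-0.05],"delta_rot":[0,0,0],"claw":1},{"linear":[-0.5,0,-0.05],"delta_rot":[0,0,0],"claw":1}]'

```text
clock: 3.52
tool_pos: [550.6, 17.6, 88.0]
tool_rot: [0.004, -0.001, 1.0, 0.0]
force: [5.5, -0.3, 2.2]
width: 0.3
```

Contact force is 5.5 N, so the panel is tilting. Continuing along the arc.

Call:
carry_out --steps '[{"linear":[-0.08,0,-0.04],"delta_rot":[0,0,0],"claw":1},{"linear":[-0.15,0,-0.08],"delta_rot":[0,0,0],"claw":1},{"linear":[-0.22,0,-0.14],"delta_rot":[0,0,0],"claw":1},{"linear":[-0.28,0,-0.2],"delta_rot":[0,0,0],"claw":1},{"linear":[-0.33,0,-0.27],"delta_rot":[0,0,0],"claw":1},{"linear":[-0.35,0,-0.3],"delta_rot":[0,0,0],"claw":1},{"linear":[-0.35,0,-0.3],"delta_rot":[0,0,0],"claw":1}]'

```text
clock: 4.1
tool_pos: [513.3, 17.4, 56.6]
tool_rot: [0.001, -0.001, 1.0, -0.0]
force: [2.5, -1.2, 1.2]
width: -0.1
```

Call:
carry_out --steps '[{"linear":[-0.03,0,-0.04],"delta_rot":[0,0,0],"claw":1},{"linear":[-0.05,0,-0.08],"delta_rot":[0,0,0],"claw":1},{"linear":[-0.05,0,-0.08],"delta_rot":[0,0,0],"claw":1}]'

```text
clock: 4.35
tool_pos: [512.6, 17.4, 54.4]
tool_rot: [0.007, -0.001, 1.0, -0.0]
force: [-1.0, -1.2, 55.9]
width: 0.1
```

A 56 N upward force means it has reached the stop. Lift and look.

Call:
carry_out --steps '[{"linear":[0.03,0,0.2],"delta_rot":[0,0,0],"claw":1},{"linear":[0.03,0,0.6],"delta_rot":[0,0,0],"claw":1},{"linear":[0.03,0,1],"delta_rot":[0,0,0],"claw":0.5},{"linear":[0.03,0,1],"delta_rot":[0,0,0],"claw":-0.4},{"linear":[0.03,0,1],"delta_rot":[0,0,0],"claw":-0.4}]'

```text
clock: 4.77
tool_pos: [510.8, 17.8, 150.3]
tool_rot: [0.001, -0.001, 1.0, 0.0]
force: [-1.0, 0.3, 0.1]
width: 35.6
```

Call:
carry_out --steps '[{"linear":[0.2,0,0.4],"delta_rot":[0,0,0],"claw":-0.4},{"linear":[0.4,0,0.8],"delta_rot":[0,0,0],"claw":-0.4},{"linear":[0.4,0,1],"delta_rot":[0,0,0],"claw":-0.4},{"linear":[0.4,0,1],"delta_rot":[0,0,0],"claw":-0.4},{"linear":[0.4,0,1],"delta_rot":[0,0,0],"claw":-0.4}]'

```text
clock: 5.18
tool_pos: [549.8, 17.6, 247.9]
tool_rot: [-0.0, -0.001, 1.0, 0.0]
force: [-0.1, -0.4, -0.4]
width: 59.5
```

Run:
```python
from h import *
s=observe();print(s['clock'],s['tool_pos'],s['width'])
m=camera_model('wrist');w=capture('wrist');print(m)
t=capture('top');c=capture('scene')
for n,i in(('wrist2',w),('top2',t),('scene2',c)):cv2.imwrite(f'pics/{n}.png',i[...,::-1])
a=cv2.resize(t[120:270,190:320],(390,450),interpolation=2);b=cv2.resize(c[170:320,230:360],(390,450),interpolation=2)
for o,x,y in((a,190,120),(b,230,170)):
    for i in range(0,150,10):
        cv2.putText(o,str(x+i),(i*3,10),0,.3,(255,0,0),1);cv2.putText(o,str(y+i),(0,i*3+4),0,.3,(255,0,0),1)
cv2.imwrite('pics/z2.png',np.hstack([a,b])[...,::-1])
```

```text
5.1833 [549.82934205  17.6323112  247.94615684] 59.47807445201917
{'intrinsics': array([[325.1922621 ,   0.        , 277.99558919],
       [  0.        , 325.1922621 , 208.64830041],
       [  0.        ,   0.        ,   1.        ]]), 'rvec': array([-2.07858854, -2.08082081, -0.2779843 ]), 'tvec': array([ -14.93818839, -569.23992381,  249.09268823])}
```

View pics/wrist2.png

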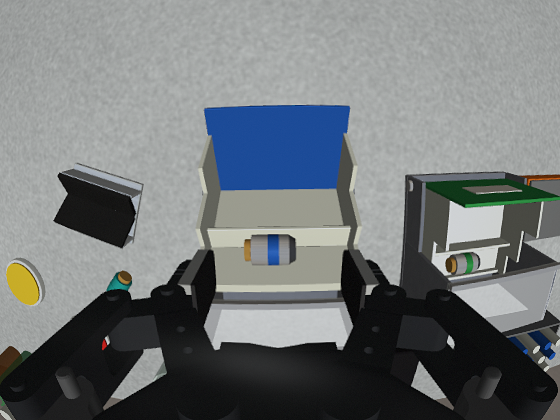

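View pics/z2.png

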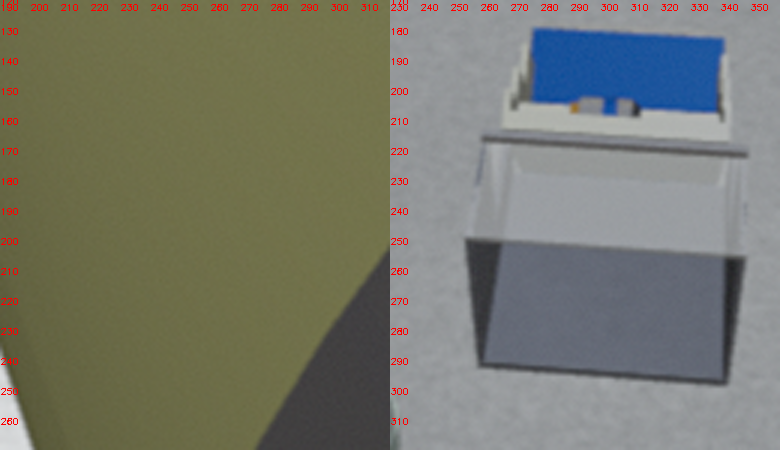

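The wrist view shows the blue bin fully tilted, with the lens against the divider spanning (244–296, 249). The green bin is shut.

```bash
cat >> h.py <<'E'
def wz(m,uv,z):
    K=m['intrinsics'];d=np.array([(uv[0]-K[0,2])/K[0,0],(uv[1]-K[1,2])/K[1,1]]);r=np.hypot(*d)
    v=np.r_[np.sin(r)*d/r,np.cos(r)];R=cv2.Rodrigues(np.array(m['rvec']))[0];C=-R.T@m['tvec'];v=R.T@v
    return C+v*(z-C[2])/v[2]
E
python3 - <<'E'
from h import *
m=camera_model('wrist')
np.set_printoptions(precision=1,suppress=True)
for k,uv,z in(('lens',(270,249.5),115),('L',(244.5,250),115),('R',(296,249),115),('panelL',(205,107),75),('panelR',(350,105),75),('lenstop',(270,234.5),120),('lensbot',(270,265),115)):print(k,wz(m,uv,z))
R=cv2.Rodrigues(np.array(m['rvec']))[0];print('cam',-R.T@m['tvec'],R[2])
i=cv2.imread('pics/wrist2.png')
cv2.imwrite('pics/z3.png',np.hstack([cv2.resize(i[150:260,40:160],(480,440),interpolation=2),cv2.resize(i[220:280,230:310],(320,240),interpolation=2).copy() if 0 else cv2.copyMakeBorder(cv2.resize(i[220:280,230:310],(320,240),interpolation=2),0,200,0,0,0)]))
E
```

```text
lens [594.    7.9 115. ]
L [594.7 -15.3 115. ]
R [593.5  31.4 115. ]
panelL [465.  -55.5  75. ]
panelR [462.9  84.3  75. ]
lenstop [577.8   8.1 120. ]
lensbot [609.5   7.8 115. ]
cam [482.8  15.2 388.2] [ 0.3 -0.  -1. ]
```

View pics/z3.png

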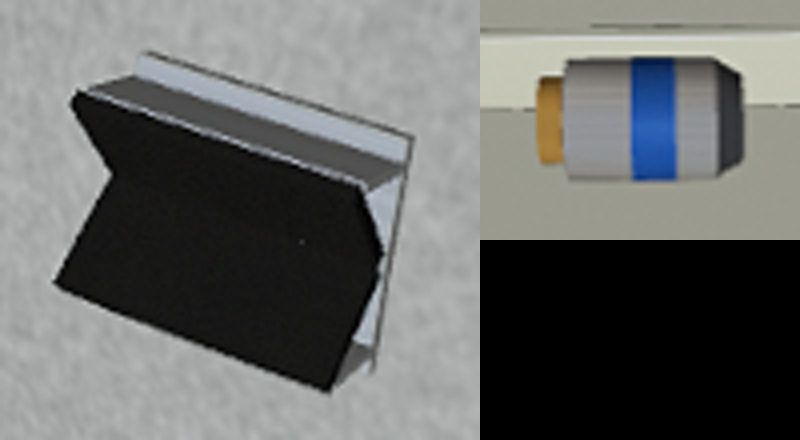

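Call:
carry_out --steps '[{"linear":[0.4,-0.1,0],"delta_rot":[0,0,0],"claw":-0.5},{"linear":[0.46,-0.1,-0.3],"delta_rot":[0,0,0],"claw":-0.5},{"linear":[0.46,-0.1,-0.7],"delta_rot":[0,0,0],"claw":-0.5},{"linear":[0.46,-0.1,-1],"delta_rot":[0,0,0],"claw":-0.5},{"linear":[0.46,-0.1,-1],"delta_rot":[0,0,0],"claw":-0.5},{"linear":[0.46,-0.1,-1],"delta_rot":[0,0,0],"claw":-0.5}]'

```text
clock: 5.83
tool_pos: [593.8, 7.5, 146.0]
tool_rot: [-0.003, -0.001, 1.0, -0.0]
force: [1.2, 0.5, 0.4]
width: 64.3
```

Run:
```python
from h import *
np.set_printoptions(precision=1,suppress=True)
s=observe();print(s['tool_pos'],s['tool_rot'],s['width'])
m=camera_model('wrist');w=capture('wrist');cv2.imwrite('pics/wrist3.png',w[...,::-1])
o=dict(intrinsics=m['intrinsics'],rvec=np.array([-2.07858854,-2.08082081,-0.2779843]),tvec=np.array([-14.93818839,-569.23992381,249.09268823]))
Z=np.array([wz(o,u,45) for u in((58.75,173.25),(130.5,196.25),(122.5,248),(53.75,220.75))])
B=np.array([wz(o,u,14) for u in((68,194.25),(135.25,216.25))])
print(Z,Z.mean(0),B,B.mean(0),[np.linalg.norm(Z[i]-Z[(i+1)%4]) for i in range(4)],[np.degrees(np.arctan2(d[0],d[1])) for d in(Z[1]-Z[0],Z[2]-Z[3],B[1]-B[0])])
# blue band
h=cv2.cvtColor(w,cv2.COLOR_RGB2HSV);k=cv2.inRange(h,(95,120,60),(125,255,255))
n,l,st,c=cv2.connectedComponentsWithStats(k)
for j in range(1,n):
    if st[j,4]>80:print(st[j],c[j],wz(m,c[j],115))
```

```text
[593.8   7.5 146. ] [-0. -0.  1. -0.] 64.27313603201704
[[ 531.6 -261.6   45. ]
 [ 562.8 -156.8   45. ]
 [ 628.5 -177.5   45. ]
 [ 594.7 -282.8   45. ]] [ 579.4 -219.7   45. ] [[ 565.8 -274.    14. ]
 [ 596.4 -168.5   14. ]] [ 581.1 -221.3   14. ] [np.float64(109.41430507975731), np.float64(68.8657593267064), np.float64(110.62377172172407), np.float64(66.54047616331486)] [np.float64(16.594829817182774), np.float64(17.814940190681227), np.float64(16.186899754004283)]
[  186    34   210   131 23695] [290.1  96. ] [513.6  11.6 115. ]
[280 222  19  49 888] [288.7 246.4] [597.   11.5 115. ]
```

View pics/wrist3.png

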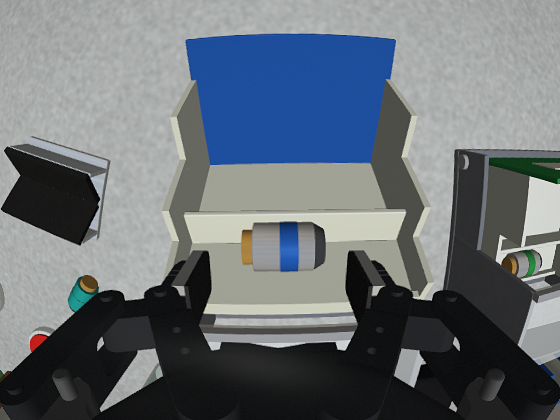

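The lens spans (242–326, 246), which puts it at about (597, 9), between the open fingers. Descend and grip gently.

Call:
carry_out --steps '[{"linear":[0.01,0.01,-0.1],"delta_rot":[0,0,0],"claw":-0.5},{"linear":[0.01,0.01,-0.2],"delta_rot":[0,0,0],"claw":-0.5},{"linear":[0.01,0.01,-0.3],"delta_rot":[0,0,0],"claw":-0.5},{"linear":[0.01,0.01,-0.41],"delta_rot":[0,0,0],"claw":-0.5},{"linear":[0.01,0.01,-0.41],"delta_rot":[0,0,0],"claw":-0.5},{"linear":[0.01,0.01,-0.41],"delta_rot":[0,0,0],"claw":-0.5}]' --grip_force 40

```text
clock: 6.38
tool_pos: [596.5, 8.4, 106.5]
tool_rot: [-0.001, -0.001, 1.0, -0.0]
force: [0.1, -0.0, 0.2]
width: 63.9
```

Call:
carry_out --steps '[{"linear":[0,0,0],"delta_rot":[0,0,0],"claw":-0.3},{"linear":[0,0,0],"delta_rot":[0,0,0],"claw":-0.2},{"linear":[0,0,0],"delta_rot":[0,0,0],"claw":-0.1},{"linear":[0,0,0],"delta_rot":[0,0,0],"claw":0},{"linear":[0,0,0],"delta_rot":[0,0,0],"claw":0.3},{"linear":[0,0,0],"delta_rot":[0,0,0],"claw":0.5},{"linear":[0,0,0],"delta_rot":[0,0,0],"claw":0.5},{"linear":[0,0,0],"delta_rot":[0,0,0],"claw":0.5}]' --grip_force 40

```text
clock: 7.05
tool_pos: [597.9, 9.0, 108.1]
tool_rot: [0.001, -0.001, 1.0, 0.0]
force: [-0.5, 0.7, 6.1]
width: 44.6
```

Width is 44.6 mm against the 46 mm lens, so it is held. Lift.

Call:
carry_out --steps '[{"linear":[0,0,0.05],"delta_rot":[0,0,0],"claw":0.5},{"linear":[0,0,0.1],"delta_rot":[0,0,0],"claw":0.5},{"linear":[0,0,0.2],"delta_rot":[0,0,0],"claw":0.5},{"linear":[0,0,0.35],"delta_rot":[0,0,0],"claw":0.5},{"linear":[0,0,0.5],"delta_rot":[0,0,0],"claw":0.5},{"linear":[0,0,0.65],"delta_rot":[0,0,0],"claw":0.5},{"linear":[0,0,0.8],"delta_rot":[0,0,0],"claw":0.5},{"linear":[0,0,0.9],"delta_rot":[0,0,0],"claw":0.5},{"linear":[0,0,0.9],"delta_rot":[0,0,0],"claw":0.5}]'

```text
clock: 7.8
tool_pos: [598.6, 8.6, 199.9]
tool_rot: [0.002, -0.001, 1.0, 0.0]
force: [0.8, -0.1, -0.6]
width: 45.0
```

Run:
```python
from h import *
s=observe();print(s['tool_pos'],s['width'],s['force'])
cv2.imwrite('pics/wrist4.png',capture('wrist')[150:350,130:430,::-1])
```

```text
[598.59440937   8.58607752 199.89397237] 45.04129794519467 [ 0.76096555 -0.14592968 -0.59519601]
```

View pics/wrist4.png

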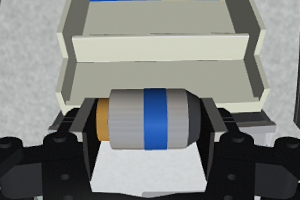

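The lens is held level at the tips. Carry it to above the rest, turning −16.5°.

Call:
carry_out --steps '[{"linear":[-0.02,-0.2,0],"delta_rot":[0,0,0],"claw":0.5},{"linear":[-0.05,-0.5,0],"delta_rot":[0,0,-0.02],"claw":0.5},{"linear":[-0.08,-0.8,0],"delta_rot":[0,0,-0.04],"claw":0.5},{"linear":[-0.09,-1,0],"delta_rot":[0,0,-0.05],"claw":0.5}]'

```text
clock: 8.18
tool_pos: [586.5, -95.4, 196.0]
tool_rot: [-0.002, 0.08, 0.997, -0.001]
force: [-0.4, -1.2, -1.4]
width: 44.9
```

Call:
carry_out --steps '[{"linear":[-0.02,-0.3,0],"delta_rot":[0,0,-0.01],"claw":0.5},{"linear":[-0.05,-0.6,0],"delta_rot":[0,0,-0.03],"claw":0.5},{"linear":[-0.07,-0.9,0],"delta_rot":[0,0,-0.042],"claw":0.5},{"linear":[-0.07,-1,0],"delta_rot":[0,0,-0.042],"claw":0.5}]'

```text
clock: 8.52
tool_pos: [578.8, -198.4, 195.9]
tool_rot: [-0.001, 0.147, 0.989, -0.002]
force: [-0.4, -0.7, -0.3]
width: 45.0
```

Call:
carry_out --steps '[{"linear":[0,-0.2,-0.2],"delta_rot":[0,0,0],"claw":0.5},{"linear":[0,-0.29,-0.5],"delta_rot":[0,0,0],"claw":0.5},{"linear":[0,-0.29,-0.8],"delta_rot":[0,0,0],"claw":0.5},{"linear":[0,-0.29,-0.8],"delta_rot":[0,0,0],"claw":0.5},{"linear":[0,-0.29,-0.8],"delta_rot":[0,0,0],"claw":0.5}]'

```text
clock: 8.93
tool_pos: [579.6, -219.2, 115.6]
tool_rot: [-0.003, 0.142, 0.99, 0.001]
force: [1.6, 0.4, -0.8]
width: 44.9
```

Run:
```python
from h import *
s=observe();print(s['tool_pos'],s['tool_rot'],s['width'],s['force'])
w=capture('wrist')[...,::-1];c=capture('scene')[...,::-1]
cv2.imwrite('pics/z5.png',np.hstack([w,cv2.resize(c[170:310,120:200],(240,420),interpolation=2)]))
```

```text
[ 579.62140556 -219.17332274  115.55849073] [-2.50508613e-03  1.42454441e-01  9.89797895e-01  7.63508779e-04] 44.92458634011258 [ 1.57972004  0.40383969 -0.84749129]
```

View pics/z5.png

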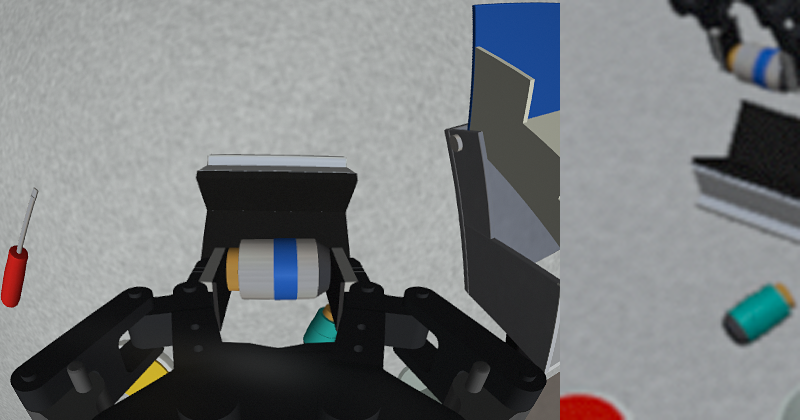

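The lens is aligned with the groove and centred along it (lens middle at column 279, rest middle at 277). Descend, slowly at the end.

Call:
carry_out --steps '[{"linear":[0.01,-0.01,-0.2],"delta_rot":[0,0,0],"claw":0.5},{"linear":[0.01,-0.01,-0.4],"delta_rot":[0,0,0],"claw":0.5},{"linear":[0.01,-0.01,-0.55],"delta_rot":[0,0,0],"claw":0.5},{"linear":[0.01,-0.01,-0.65],"delta_rot":[0,0,0],"claw":0.5},{"linear":[0.01,-0.01,-0.72],"delta_rot":[0,0,0],"claw":0.5},{"linear":[0.01,-0.01,-0.78],"delta_rot":[0,0,0],"claw":0.5},{"linear":[0.01,-0.01,-0.78],"delta_rot":[0,0,0],"claw":0.5},{"linear":[0.01,-0.01,-0.78],"delta_rot":[0,0,0],"claw":0.5}]'

```text
clock: 9.7
tool_pos: [582.7, -221.5, 39.9]
tool_rot: [0.001, 0.143, 0.99, -0.0]
force: [-0.3, 0.1, -1.2]
width: 45.1
```

Call:
carry_out --steps '[{"linear":[0,0,-0.03],"delta_rot":[0,0,0],"claw":0.5},{"linear":[0,0,-0.06],"delta_rot":[0,0,0],"claw":0.5},{"linear":[0,0,-0.08],"delta_rot":[0,0,0],"claw":0.5},{"linear":[0,0,-0.08],"delta_rot":[0,0,0],"claw":0.5}]'

```text
clock: 10.03
tool_pos: [581.9, -221.4, 31.0]
tool_rot: [-0.0, 0.143, 0.99, 0.0]
force: [-0.7, 0.0, -0.7]
width: 44.8
```

Call:
carry_out --steps '[{"linear":[0,0,-0.02],"delta_rot":[0,0,0],"claw":0.5},{"linear":[0,0,-0.03],"delta_rot":[0,0,0],"claw":0.5},{"linear":[0,0,-0.03],"delta_rot":[0,0,0],"claw":0.5},{"linear":[0,0,-0.03],"delta_rot":[0,0,0],"claw":0.5}]'

```text
clock: 10.37
tool_pos: [582.2, -221.4, 28.3]
tool_rot: [-0.0, 0.143, 0.99, 0.0]
force: [0.7, -0.2, -1.7]
width: 44.8
```

Call:
carry_out --steps '[{"linear":[0,0,-0.01],"delta_rot":[0,0,0],"claw":0.5},{"linear":[0,0,-0.02],"delta_rot":[0,0,0],"claw":0.5},{"linear":[0,0,-0.02],"delta_rot":[0,0,0],"claw":0.5},{"linear":[0,0,-0.02],"delta_rot":[0,0,0],"claw":0.5}]'

```text
clock: 10.7
tool_pos: [582.0, -221.4, 26.6]
tool_rot: [-0.0, 0.143, 0.99, -0.0]
force: [-2.5, 0.2, 4.7]
width: 45.0
```

Contact: 4.7 N up and −2.5 N in x, so it is touching the far wall. Shift slightly to −x and down.

Call:
carry_out --steps '[{"linear":[-0.01,0,0],"delta_rot":[0,0,0],"claw":0.5},{"linear":[-0.02,0.005,-0.01],"delta_rot":[0,0,0],"claw":0.5},{"linear":[-0.02,0.005,-0.02],"delta_rot":[0,0,0],"claw":0.5},{"linear":[-0.02,0.005,-0.02],"delta_rot":[0,0,0],"claw":0.5}]'

```text
clock: 11.03
tool_pos: [581.6, -221.4, 26.1]
tool_rot: [0.002, 0.143, 0.99, -0.0]
force: [-2.2, 0.1, 12.5]
width: 44.6
```

It is seated, with the force nearly vertical. Open gently and rise.

Call:
carry_out --steps '[{"linear":[0,0,0.01],"delta_rot":[0,0,0],"claw":0.5},{"linear":[0,0,0.01],"delta_rot":[0,0,0],"claw":-0.1},{"linear":[0,0,0.01],"delta_rot":[0,0,0],"claw":-0.2},{"linear":[0,0,0.01],"delta_rot":[0,0,0],"claw":-0.3},{"linear":[0,0,0.01],"delta_rot":[0,0,0],"claw":-0.45},{"linear":[0,0,0.01],"delta_rot":[0,0,0],"claw":-0.45},{"linear":[0,0,0.01],"delta_rot":[0,0,0],"claw":-0.45}]'

```text
clock: 11.62
tool_pos: [580.1, -220.9, 25.1]
tool_rot: [-0.0, 0.143, 0.99, 0.0]
force: [0.8, -0.9, -0.2]
width: 61.7
```

Call:
carry_out --steps '[{"linear":[0,0,0.1],"delta_rot":[0,0,0],"claw":-0.45},{"linear":[0,0,0.25],"delta_rot":[0,0,0],"claw":-0.45},{"linear":[0,0,0.5],"delta_rot":[0,0,0],"claw":-0.45},{"linear":[0,0,0.8],"delta_rot":[0,0,0],"claw":-0.45},{"linear":[0,0,1],"delta_rot":[0,0,0],"claw":-0.45},{"linear":[0,0,1],"delta_rot":[0,0,0],"claw":-0.45},{"linear":[0,0,1],"delta_rot":[0,0,0],"claw":-0.45}]'

```text
clock: 12.2
tool_pos: [581.1, -221.3, 127.2]
tool_rot: [0.002, 0.143, 0.99, -0.0]
force: [-0.1, 0.1, -0.4]
width: 62.2
```

Run:
```python
from h import *
s=observe();print(s['clock'],s['tool_pos'],s['width'],s['force'])
m=camera_model('wrist');w=capture('wrist');h=cv2.cvtColor(w,cv2.COLOR_RGB2HSV)
n,l,st,c=cv2.connectedComponentsWithStats(cv2.inRange(h,(95,120,60),(125,255,255)))
for j in range(1,n):
    if st[j,4]>80:print(st[j],wz(m,c[j],40))
c=capture('scene')
cv2.imwrite('pics/z6.png',np.hstack([w,cv2.resize(c[170:310,150:230],(240,420),interpolation=2)])[...,::-1])
```

```text
12.2 [ 581.09912593 -221.30586266  127.19884248] 62.16726215541255 [-0.06835509  0.06434592 -0.37009246]
[ 467    3   93  113 6997] [498.68988576  19.67147228  40.        ]
[276 192  14  38 496] [ 579.77962258 -219.65170202   40.        ]
```

View pics/z6.png

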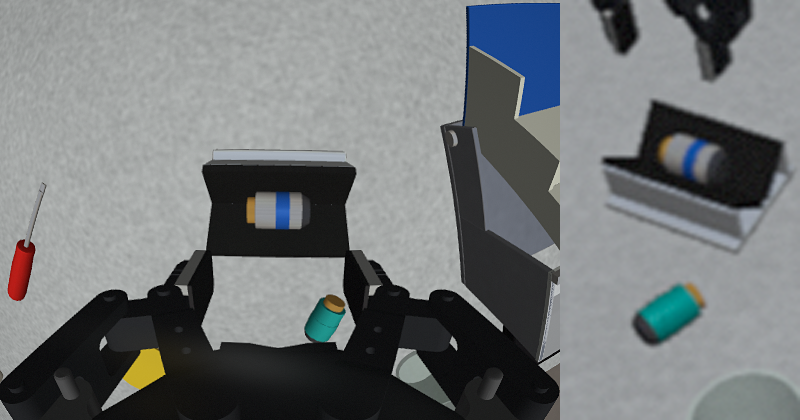

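The lens lies in the groove at (278,210) in the wrist image, parallel to it and mid-way. It is released and the gripper is clear.

```bash
python3 -c "from station import *; print(sign_off())"
```

```text
the job is handed in; nothing more can be done
None
```

The blue-banded lens is lying released in the groove of the rest, and I handed the job in at about 12 s of the 54 s allowed.

- **Tilt:** I pushed the blue bin forward with closed fingers until it met its stop. The wrist force reached about 56 N there, below the 120 N limit.
- **Grasp and lowering:** I gripped the lens by its ends at 45 mm opening and lowered it in small steps. It seated with about 12 N, nearly straight up. I then opened the fingers and raised the gripper about 100 mm.
- **Last checks:** The band, seen from the wrist camera, was at (580, −220), against my estimate of about (581, −221) for the rest's centre. The lens axis looked parallel to the groove. The wrist force was near zero and the gripper touched nothing.
- **Green bin and look-alike:** I never touched the green bin. It looked shut in the last image that showed it, taken just before the grasp. I left the turquoise look-alike alone.
- **Measurements that disagreed:** The V's top edges came out 67–69 mm apart in the top and wrist views, against 62 mm given. Its mean centre differed by a few millimetres between cameras. I used a compromise and corrected it by feel, shifting about 2 mm when the lens touched the far wall.

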